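# Tip the look-alike hand stamps over and sort out the red-marked one

## Robot

A 6-joint arm with a two-finger parallel gripper is mounted at the origin on a cart in front of the work surface, level with it; the furniture and walls round the work are solid. World frame = base frame: x ahead of the robot, y to its left, z up, the work surface at z = 0. Lengths are in m, angles in rad, forces in N, time in s.
With the tool pointing down it reaches from about 0.425 to 1.125 m from the base axis. Payload 14.9 kg.
Tool frame: the origin (TCP) lies on the centre line of the jaws, within the pads' length; the fingertips stand 8 mm ahead of it and the grasp point (between the pads) lies 11 mm behind it; x points along the fingers, y is the direction in which the jaws open and shut, and the axes are right-handed (so a half turn about x gives the same grasp; the last joint's range is limited). The gripper opens to 91 mm and grips with 3 to 60 N. Pads are 32 mm wide; open, the fingers measure 118 mm over their backs; the gripper's body (76 mm by 178 mm) begins 60 mm behind the grasp point.
Start: joints at [-1.242, 0.379, 1.734, -0, 1.028, -0.033], TCP at [0.248, -0.655, 0.222] pointing down, gripper open.
Joint ranges: [-2.77, 2.77], [-0.74, 2.19], [0, 2.66], [-1.06, 4.2], [0.31, 2.87], [-3.08, 3.08]. Speed limits (rad/s): [1.89, 1.89, 2.39, 3.14, 3.14, 3.14].

## Interface

Orientations are given as a rotation vector (axis times angle).
In Python, from plant import readout, vision, order gives the robot as it stands. The module is installed in compiled form; this text tells all that it offers.
- The arm moves only by the tool apply_moves, never from a script. Its argument "motion" is a list of rows, each an object of numbers: "x", "y", "z": the shift along the world's x, y, z in m; "ax", "ay", "az": the turn, a rotation vector about the world's x, y, z in rad; "fingers": the closure, from 0 (fully open) to 1 (shut). In form: [{"x": .., "y": .., "z": .., "ax": .., "ay": .., "az": .., "fingers": ..}, ...]. A call has 1 to 5 rows; each row is the pose to reach, as a shift and turn from the pose commanded when the call began; what a row does not reach only later rows make up. A row lasts 1/8 s, in which the tool goes at most 62.5 mm and 10.7 degrees, less where a joint would pass 70% of its speed; a pose out of reach is approached as far as the arm can. A call with a gripper value outside its range is refused whole. The fingers move at their own pace and stop on an object; "grip_force" is the grip in N (left out, the last holds). Time passes only in rows, so rows that repeat a pose let the fingers close. It gives the time, the measured TCP pose, the force and the opening at its end, in the units of the state.
- readout.get_obs(): the state, without advancing time (a new reading comes with each control period).
- vision.camera(name): name is "scene" or "side" or "wrist"; returns the picture (480x640x3 uint8, red, green, blue); there is no depth.
- vision.camera_params(name): a dict with "mtx" (3x3 intrinsics, pixels), "pose" (4x4, takes a point from camera to world coordinates). Camera axes: x right, y up, looking along -z (the intrinsics and any distortion apply to the point x, -y, -z); pixel columns grow to the right and rows downward; lengths in m; the calibration is good to about 2 mm. A picture is of the moment at which its call begins: read the wrist's pose just before it. camera_params takes no time and is no camera call; for the wrist camera it gives the pose at the moment of the call.
- order.finish_job(): hands the job in, once; it reports no verdict.
The state is a dict: "time_s": time; "qpos": joint angles; "qd": joint speeds; "joint_efforts": joint torques, N m; "position": TCP position; "eef_rot": TCP orientation; "force": force on the tool from outside, world axes, zero at the start; "wrist_torque": the same for the moment, N m; "finger_gap": finger opening in m.
Only numpy, scipy, OpenCV 4.12 (cv2) and the standard library are available. Lean on these libraries where they do the work, as an engineer would, in place of code of your own. Each camera call takes 0.05 s, during which the arm holds its last target.

## Task

One of the three hand stamps on the green mat has been marked for repair with red paint on its underside. First tip all three stamps over onto their sides on the mat so that their undersides show; then lay the red-marked one on its side in the grey tray, leaving the other two lying on the mat. Leave the other things on the table where they are.

Things in the scene. Friction and masses are not known exactly. Their poses are not given: they have to be found in the camera images.
- stamp_a_center (a point): Hand stamp, underside plain black. 94 mm tall, 120 g: square base 46 x 46 x 22 mm (light wood, black rubber sole); on it a dark wooden handle, its stem 16 mm in diameter from 29 to 63 mm up, its knob 26 mm in diameter from 70 to 84 mm up. Point: on the stem's axis, half-way up (47 mm above the underside); z runs up the handle, x and y square to the base's sides.
- stamp_b_center (a point): The marked hand stamp: underside painted red, unseen while it stands; else the same as stamp_a. Pushed at the knob square to a side of the base, a stamp tips over its far bottom edge without sliding and falls by itself once it leans about 35 degrees. Point: on the stem's axis, half-way up (47 mm above the underside); z runs up the handle, x and y square to the base's sides.
- stamp_c_center (a point): Hand stamp, underside plain black, the same as stamp_a. A tipped stamp rests on a base edge and the knob, handle sloping about 10 degrees down to the knob, this point about 18 mm above the mat. Point: on the stem's axis, half-way up (47 mm above the underside); z runs up the handle, x and y square to the base's sides.
- mat: Green work mat, 260 x 360 x 3 mm, fixed. The three stamps stand on it in a row along its long side, about 120 mm apart, in any order, each turned up to 0.25 rad from it. Origin at the centre of its underside, x along the short side (away from the robot), y along the long side, turned by up to 0.12 rad.
- tray: Shallow open grey tray, fixed, to the robot's right of the mat: 188 (x) x 148 (y) mm outside, 22 mm high, walls and floor 4 mm thick. Origin at the centre of its underside, x along the long side, turned by up to 0.2 rad.
- stamp_pad: Small grey and black stamp pad, 30 x 75 x 18 mm, behind the tray. Loose; leave it where it lies. Origin at the centre of its underside.
- metal_bar_a: Grey cast metal bar, 21 x 109 x 23 mm, to the right of the tray. Loose; leave it where it lies. Origin at the centre of its underside.
- metal_bar_b: Short grey cast metal bar, 21 x 71 x 22 mm, near the front edge, to the left of the mat. Loose; leave it where it lies. Origin at the centre of its underside.
Things that resemble listed ones, but are neither listed nor needed, are in the scene too. What is shaped like the part that bears stamp_a_center but orange is not meant. Leave any orange or white look-alike of the part that bears stamp_c_center alone.

How it is judged:
On the way:
1. all three stamps lie on their sides on the mat together (angle between stamp_a_center's own z axis and vertical between 1.4 and 2 rad and x of stamp_a_center in the frame of mat between -0.13 and 0.13 m and y of stamp_a_center in the frame of mat between -0.18 and 0.18 m and z of stamp_a_center in the frame of mat between 0 and 0.035 m and angle between stamp_b_center's own z axis and vertical between 1.4 and 2 rad and x of stamp_b_center in the frame of mat between -0.13 and 0.13 m and y of stamp_b_center in the frame of mat between -0.18 and 0.18 m and z of stamp_b_center in the frame of mat between 0 and 0.035 m and angle between stamp_c_center's own z axis and vertical between 1.4 and 2 rad and x of stamp_c_center in the frame of mat between -0.13 and 0.13 m and y of stamp_c_center in the frame of mat between -0.18 and 0.18 m and z of stamp_c_center in the frame of mat between 0 and 0.035 m), for 0.2 s.
At the end, for the whole second after the job is handed in: The red-marked stamp lies at rest on its side (handle within about 25 degrees of level at most, less than 10 degrees upward) with its middle inside the tray and not on top of a wall; the other two lie at rest on their sides with their middles over the mat (x of stamp_b_center in the frame of tray between -0.085 and 0.085 m and y of stamp_b_center in the frame of tray between -0.065 and 0.065 m and z of stamp_b_center in the frame of tray between 0 and 0.04 m and angle between stamp_b_center's own z axis and vertical between 1.4 and 2 rad and linear speed of each of stamp_b, stamp_a, stamp_c below 0.02 m/s and angular speed of each of stamp_b, stamp_a, stamp_c below 0.3 rad/s and angle between stamp_a_center's own z axis and vertical between 1.4 and 2 rad and x of stamp_a_center in the frame of mat between -0.13 and 0.13 m and y of stamp_a_center in the frame of mat between -0.18 and 0.18 m and z of stamp_a_center in the frame of mat between 0 and 0.035 m and angle between stamp_c_center's own z axis and vertical between 1.4 and 2 rad and x of stamp_c_center in the frame of mat between -0.13 and 0.13 m and y of stamp_c_center in the frame of mat between -0.18 and 0.18 m and z of stamp_c_center in the frame of mat between 0 and 0.035 m); the robot touches nothing.
It fails at once if another thing on the table is moved by more than 30 mm (distance of any of stamp_pad, metal_bar_a, metal_bar_b from where it was at the start of the episode above 0.03 m).
It also fails if it takes over 64 s, if anything falls off the work surface, if the arm or the gripper's body presses on something with over 40 N, if the wrist force passes 120 N, or if a joint passes its speed limit or range.

## Working session

There is one attempt and no reset: what is moved stays moved. The work goes in short steps, Python scripts to look and compute and a tool call to move; the robot and the scene stay as the last step left them, time stands still between calls to the robot, and variables do not carry over. Pictures are saved under pics/ and viewed, and the job is handed in when it is done.

Besides the shell and the picture viewer there is one more tool, called after "Request:" as a command line: name --argument value ..., lists and objects as JSON in quotes. apply_moves: Moves the arm, as the interface text tells. Its arguments: {"type":"object","properties":{"motion":{"type":"array","items":{"type":"object","properties":{"x":{"type":"number"},"y":{"type":"number"},"z":{"type":"number"},"ax":{"type":"number"},"ay":{"type":"number"},"az":{"type":"number"},"fingers":{"type":"number"}}}},"grip_force":{"type":"number"}},"required":["motion"]}

```bash
mkdir -p pics; cat > h.py <<'E'
import numpy as np, cv2, sys
from plant import readout, vision, order
from scipy.spatial.transform import Rotation as R
def snap(name,fn):
    im=vision.camera(name); cv2.imwrite('pics/'+fn+'.png',im[:,:,::-1]); p=vision.camera_params(name)
    np.savez('pics/'+fn+'.npz',mtx=p['mtx'],pose=p['pose']); 
    return im,p
def load(fn):
    return dict(np.load('pics/'+fn+'.npz'))
def toworld(p,uv,z):
    K=np.array(p['mtx']);T=np.array(p['pose'])
    d=np.linalg.inv(K)@np.array([uv[0],uv[1],1.]); d=np.array([d[0],-d[1],-d[2]])
    d=T[:3,:3]@d; o=T[:3,3]
    return o+d*(z-o[2])/d[2]
def topix(p,X):
    K=np.array(p['mtx']);T=np.array(p['pose'])
    c=T[:3,:3].T@(np.array(X)-T[:3,3]); c=np.array([c[0],-c[1],-c[2]]); u=K@c; return u[:2]/u[2]
E
python3 - <<'E'
from h import *
for n in ['scene','side','wrist']:
    im,p=snap(n,n+'0'); print(n,p, np.shape(im))
print(readout.get_obs())
E
```

```text
scene {'mtx': array([[495.72480836,   0.        , 319.78889157],
       [  0.        , 495.72480836, 248.38485544],
       [  0.        ,   0.        ,   1.        ]]), 'pose': array([[ 0.5694839 ,  0.43576907, -0.69698882, -0.50264683],
       [-0.82179453,  0.32089671, -0.47082806, -0.85338595],
       [ 0.01848912,  0.84091059,  0.54085814,  0.94328408],
       [ 0.        ,  0.        ,  0.        ,  1.        ]])} (480, 640, 3)
side {'mtx': array([[477.31913634,   0.        , 315.63288104],
       [  0.        , 477.31913634, 239.44930013],
       [  0.        ,   0.        ,   1.        ]]), 'pose': array([[ 0.94468088,  0.1983961 , -0.2611839 ,  0.30187173],
       [-0.32798894,  0.56864994, -0.75436099, -1.08331108],
       [-0.00114007,  0.79829583,  0.60226445,  0.82683661],
       [ 0.        ,  0.        ,  0.        ,  1.        ]])} (480, 640, 3)
wrist {'mtx': array([[418.99715466,   0.        , 313.43668652],
       [  0.        , 418.99715466, 245.88415022],
       [  0.        ,   0.        ,   1.        ]]), 'pose': array([[ 0.35376157,  0.90886787,  0.22093426,  0.
[... 162 characters left out ...]
   ,  0.        ,  1.        ]])} (480, 640, 3)
{'time_s': 0.15, 'qpos': array([-1.24228078e+00,  3.79327765e-01,  1.73463005e+00, -2.38132617e-05,
        1.02853164e+00, -3.33011105e-02]), 'qd': array([ 0.00147535, -0.00126636, -0.00213073,  0.00037775,  0.00076735,
        0.00112716]), 'joint_efforts': array([ 8.57649648e-04, -7.64106274e+01, -4.34654832e+01,  6.50817063e-02,
        4.09940095e-02, -5.40772862e-05]), 'position': array([ 0.24767441, -0.6544005 ,  0.22141941]), 'eef_rot': array([ 2.0243661 ,  0.37122417, -2.02467906]), 'force': array([-0.12137827, -0.64783933, -0.62540722]), 'wrist_torque': array([ 0.03813589,  0.07509479, -0.01672711]), 'finger_gap': 0.09129846344586089}
```

View pics/scene0.png

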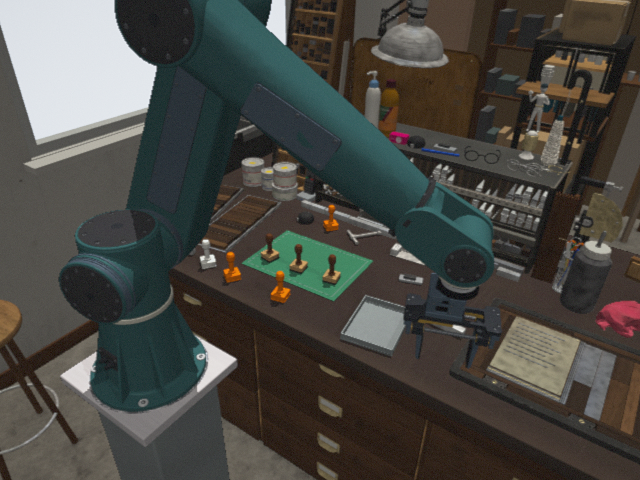

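View pics/side0.png

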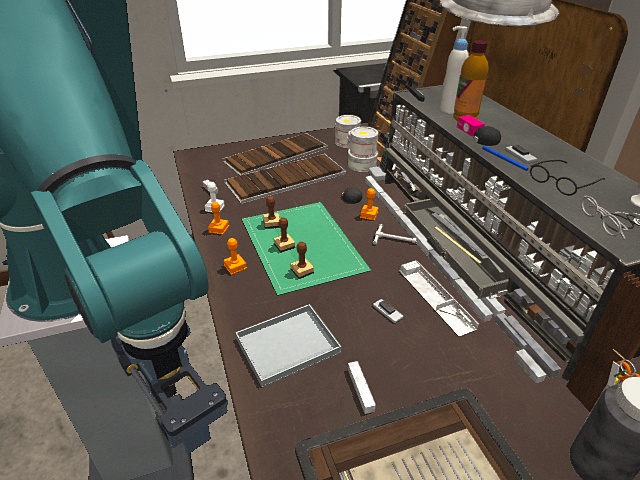

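View pics/wrist0.png

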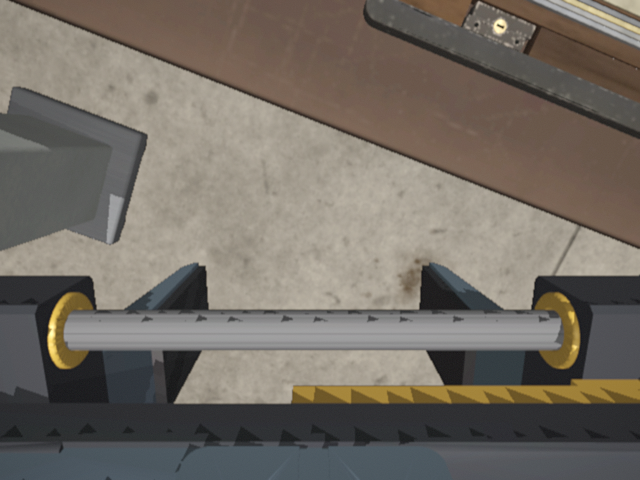

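The side view shows the green mat at about (243–369, 203–293), with the stamps at (270,212), (284,235) and (302,260). The tray is at (288,345), and the orange/white look-alikes stand around the mat. I'll zoom in.

```bash
python3 - <<'E'
from h import *
im=cv2.imread('pics/side0.png')
cv2.imwrite('pics/side0z.png',cv2.resize(im[180:400,200:400][:150],None,fx=4,fy=4,interpolation=cv2.INTER_CUBIC))
cv2.imwrite('pics/side0t.png',cv2.resize(im[290:440,200:400],None,fx=4,fy=4,interpolation=cv2.INTER_CUBIC))
p=load('side0')
for n,uv,z in [('mat',(243,217),.003),('mat',(321,203),.003),('mat',(369,270),.003),('mat',(277,293),.003),
 ('tray',(236,345),.022),('tray',(307,306),.022),('tray',(341,349),.022),('tray',(265,384),.022),
 ('Kn',(270,199),.08),('kn',(283,222),.08),('kn',(302,246),.08)]:
    print(n,toworld(p,uv,z).round(4))
E
```

```text
mat [0.4869 0.1294 0.003 ]
mat [0.7386 0.1252 0.003 ]
mat [ 0.7483 -0.2244  0.003 ]
mat [ 0.4954 -0.2293  0.003 ]
tray [ 0.3636 -0.377   0.022 ]
tray [ 0.546  -0.3152  0.022 ]
tray [ 0.5743 -0.462   0.022 ]
tray [ 0.3981 -0.4949  0.022 ]
Kn [0.5641 0.0819 0.08  ]
kn [ 0.5676 -0.0438  0.08  ]
kn [ 0.5838 -0.1626  0.08  ]
```

View pics/side0z.png

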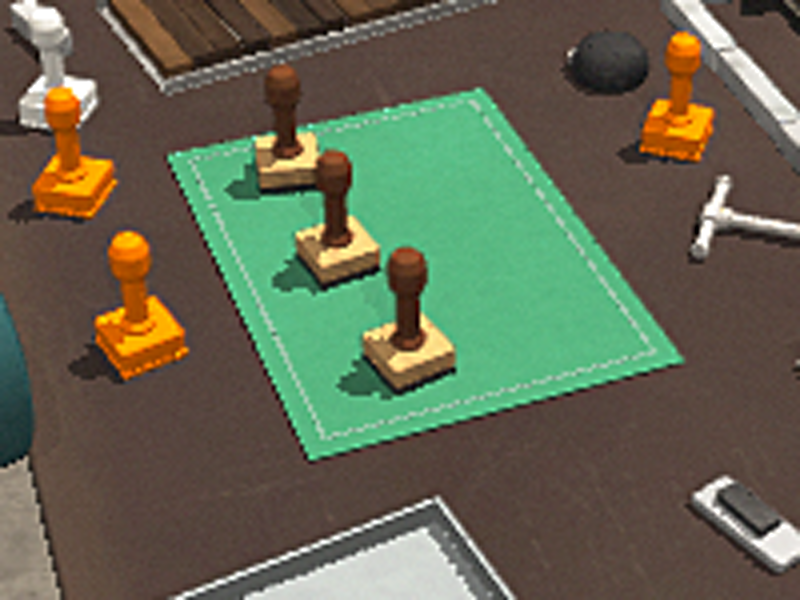

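View pics/side0t.png

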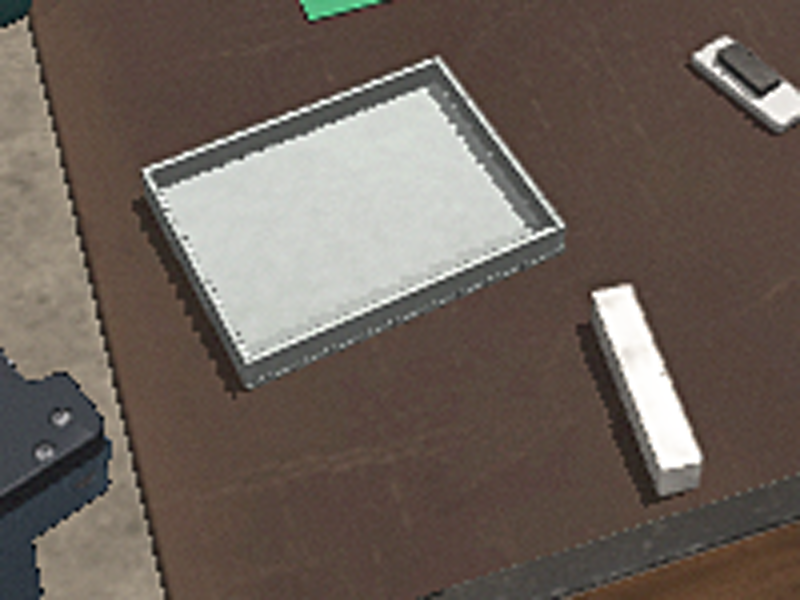

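```bash
python3 - <<'E'
from h import *
im=cv2.imread('pics/side0.png')
c=[(252,190),(268,212),(285,236)]
t=[cv2.resize(im[y:y+45,x:x+35],None,fx=7.5,fy=7.5,interpolation=cv2.INTER_CUBIC) for x,y in c]
o=np.hstack(t)
for i in range(0,o.shape[1],75): pass
cv2.imwrite('pics/st.png',o); print(o.shape)
E
```

```text
(338, 786, 3)
```

View pics/st.png

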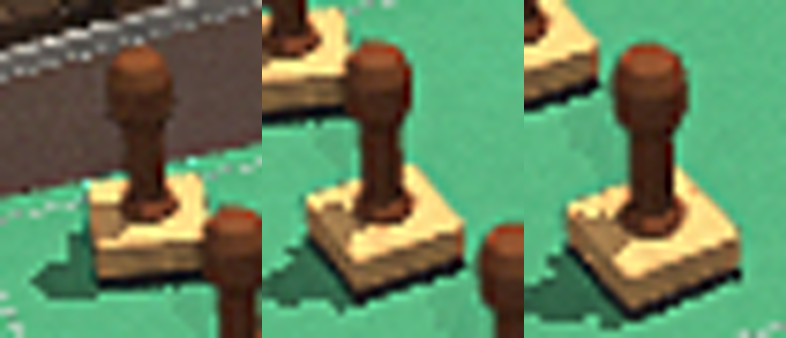

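```bash
python3 - <<'E'
from h import *
from scipy.optimize import least_squares
p=load('side0')
S={'far':((252,190),[(90,205,'l',.025),(98,250,'f',.025),(206,242,'r',.025),(203,177,'b',.025),(98,284,'f',.003)],(140,70)),
'mid':((268,212),[(44,200,'l',.025),(90,265,'f',.025),(201,222,'r',.025),(158,168,'b',.025),(98,298,'f',.003),(201,264,'r',.003)],(117,75)),
'near':((285,236),[(44,210,'l',.025),(106,280,'f',.025),(216,237,'r',.025),(160,172,'b',.025),(112,316,'f',.003),(216,274,'r',.003)],(126,75))}
C={'l':(-1,1),'f':(-1,-1),'r':(1,-1),'b':(1,1)}
for n,(o,pts,kn) in S.items():
    def f(q):
        r=[]
        c,s=np.cos(q[2]),np.sin(q[2])
        for u,v,k,z in pts:
            a=np.array(C[k])*.023
            X=[q[0]+c*a[0]-s*a[1],q[1]+s*a[0]+c*a[1],z]
            r+=list(topix(p,X)-(o[0]+u/7.5,o[1]+v/7.5))
        r+=list(topix(p,[q[0],q[1],.080])-(o[0]+kn[0]/7.5,o[1]+kn[1]/7.5))
        return np.array(r)
    s=least_squares(f,[.57,-.04,0]); print(n,s.x.round(4),np.abs(s.fun).max().round(2))
ob=readout.get_obs(); print(R.from_rotvec(ob['eef_rot']).as_matrix().round(3))
# orange etc bases (centre of base)
for n,uv in [('or1',(225+200-225+ -0, 0))][:0]: pass
for n,zuv in [('or_near',(140,330)),('or2',(75,185)),('white',(60,100)),('or_far',(677,130)),('pad',(755,520)),('hammer',(720,215))]:
    print(n,toworld(p,(200+zuv[0]/4,180+zuv[1]/4),.02).round(3))
for n,zuv in [('barA',(645,390))]: print(n,toworld(p,(200+zuv[0]/4,290+zuv[1]/4),.02).round(3))
E
```

```text
far [ 0.5617  0.0637 -0.1858] 2.99
mid [ 0.5671 -0.0509  0.1451] 1.46
near [ 0.5811 -0.1714  0.2024] 2.22
[[-0.     0.354 -0.935]
 [ 0.001 -0.935 -0.354]
 [-1.    -0.001 -0.   ]]
or_near [ 0.418 -0.098  0.02 ]
or2 [0.406 0.081 0.02 ]
white [0.415 0.198 0.02 ]
or_far [0.85  0.002 0.02 ]
pad [ 0.724 -0.389  0.02 ]
hammer [ 0.834 -0.108  0.02 ]
barA [ 0.577 -0.564  0.02 ]
```

Request:
apply_moves --motion '[{"x": 0.02, "y": 0.06, "z": 0.03, "az": -0.07, "fingers": 0}, {"x": 0.04, "y": 0.12, "z": 0.06, "az": -0.14}, {"x": 0.06, "y": 0.18, "z": 0.09, "az": -0.21}, {"x": 0.08, "y": 0.23, "z": 0.12, "az": -0.28}, {"x": 0.1, "y": 0.28, "z": 0.15, "az": -0.36}]'

```text
schema error: expected keys x, y, z, ax, ay, az, fingers
```

Request:
apply_moves --motion '[{"x": 0.02, "y": 0.06, "z": 0.01, "fingers": 1}, {"x": 0.05, "y": 0.12, "z": 0.02}, {"x": 0.07, "y": 0.18, "z": 0.03}, {"x": 0.1, "y": 0.24, "z": 0.03}, {"x": 0.12, "y": 0.3, "z": 0.03}]'

```text
schema error: expected keys x, y, z, ax, ay, az, fingers
```

Request:
apply_moves --motion '[{"x": 0.0, "y": 0.0, "z": 0.0, "fingers": 1}, {"x": 0, "y": 0, "z": 0}]'

```text
schema error: expected keys x, y, z, ax, ay, az, fingers
```

```bash
python3 - <<'E'
from h import *
print(readout.get_obs())
for n in ['wrist','side']: snap(n,n+'1')
E
```

```text
{'time_s': 0.15, 'qpos': array([-1.24228078e+00,  3.79327765e-01,  1.73463005e+00, -2.38132617e-05,
        1.02853164e+00, -3.33011105e-02]), 'qd': array([ 0.00147535, -0.00126636, -0.00213073,  0.00037775,  0.00076735,
        0.00112716]), 'joint_efforts': array([ 8.57649648e-04, -7.64106274e+01, -4.34654832e+01,  6.50817063e-02,
        4.09940095e-02, -5.40772862e-05]), 'position': array([ 0.24767441, -0.6544005 ,  0.22141941]), 'eef_rot': array([ 2.0243661 ,  0.37122417, -2.02467906]), 'force': array([-0.12137827, -0.64783933, -0.62540722]), 'wrist_torque': array([ 0.03813589,  0.07509479, -0.01672711]), 'finger_gap': 0.09129846344586089}
```

View pics/wrist1.png

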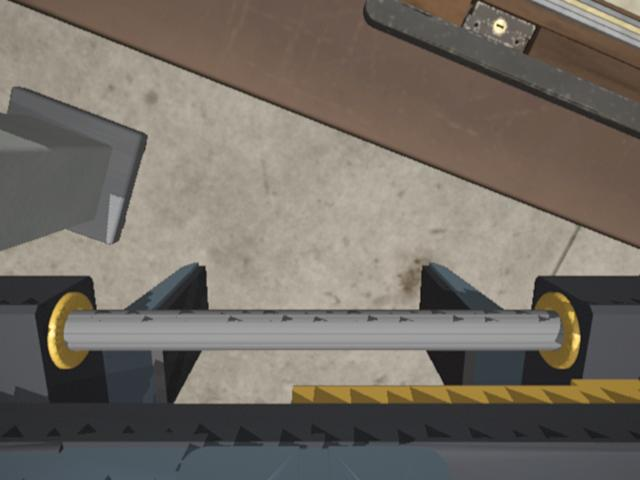

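All keys are required in every row, so nothing has moved yet. I'll resend.

Request:
apply_moves --motion '[{"x": 0.02, "y": 0.06, "z": 0.03, "ax": 0, "ay": 0, "az": -0.07, "fingers": 0}, {"x": 0.04, "y": 0.12, "z": 0.06, "ax": 0, "ay": 0, "az": -0.14, "fingers": 0}, {"x": 0.06, "y": 0.18, "z": 0.09, "ax": 0, "ay": 0, "az": -0.21, "fingers": 0}, {"x": 0.08, "y": 0.23, "z": 0.12, "ax": 0, "ay": 0, "az": -0.28, "fingers": 0}, {"x": 0.1, "y": 0.28, "z": 0.15, "ax": 0, "ay": 0, "az": -0.36, "fingers": 0}]'

```text
time_s: 0.88
position: [0.3413, -0.3898, 0.3628]
eef_rot: [-2.221, 0.001, 2.221]
force: [-0.1, -0.9, 1.1]
finger_gap: 0.0911
```

Request:
apply_moves --motion '[{"x": 0.02, "y": 0.06, "z": 0.01, "ax": 0, "ay": 0, "az": 0, "fingers": 1}, {"x": 0.05, "y": 0.12, "z": 0.02, "ax": 0, "ay": 0, "az": 0, "fingers": 1}, {"x": 0.07, "y": 0.18, "z": 0.03, "ax": 0, "ay": 0, "az": 0, "fingers": 1}, {"x": 0.1, "y": 0.24, "z": 0.03, "ax": 0, "ay": 0, "az": 0, "fingers": 1}, {"x": 0.12, "y": 0.3, "z": 0.03, "ax": 0, "ay": 0, "az": 0, "fingers": 1}]'

```text
time_s: 1.5
position: [0.4571, -0.1022, 0.3923]
eef_rot: [2.222, 0.002, -2.219]
force: [0.9, -1.2, 0.6]
finger_gap: 0.044
```

Request:
apply_moves --motion '[{"x": 0.0, "y": 0.0, "z": 0.0, "ax": 0, "ay": 0, "az": 0, "fingers": 1}, {"x": 0, "y": 0, "z": 0, "ax": 0, "ay": 0, "az": 0, "fingers": 1}]'

```text
time_s: 1.75
position: [0.4564, -0.1043, 0.3918]
eef_rot: [2.22, 0.003, -2.22]
force: [0.6, -0.3, -0.1]
finger_gap: 0.0241
```

```bash
python3 - <<'E'
from h import *
o=readout.get_obs(); print(o['time_s'],o['qpos'],o['position'],R.from_rotvec(o['eef_rot']).as_matrix().round(3))
for n in ['wrist','side']: snap(n,n+'1')
E
```

```text
1.75 [-2.74287228e-01 -1.84765691e-01  2.03599881e+00 -2.18589533e-04
  1.29045948e+00  1.29387619e+00] [ 0.45644837 -0.10428719  0.39183566] [[-0.     0.003 -1.   ]
 [-0.    -1.    -0.003]
 [-1.     0.     0.   ]]
```

View pics/wrist1.png

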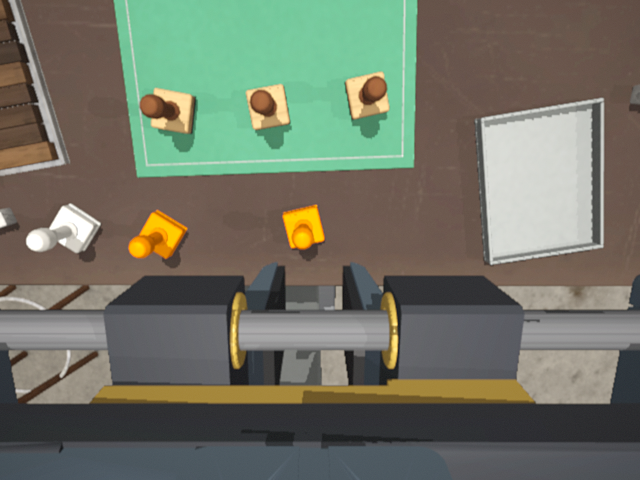

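The wrist view from above shows the three stamp bases at about (174,111), (268,107) and (367,95), the tray at (542,182), and look-alikes in front of the mat. Now fitting poses.

```bash
python3 - <<'E'
from h import *
im=cv2.imread('pics/wrist1.png')
cv2.imwrite('pics/w1z.png',cv2.resize(im[60:150,135:400],None,fx=3,fy=3,interpolation=cv2.INTER_CUBIC))
p=load('wrist1')
S={'far':[(160,90),(195,95),(190,134),(152,127)],'mid':[(247,91),(283,86),(290,123),(254,129)],'near':[(346,78),(382,73),(389,111),(353,118)]}
for n,q in S.items():
    W=np.array([toworld(p,a,.025)[:2] for a in q]); c=W.mean(0)
    e=[W[0]-W[3],W[1]-W[2]]; yaw=[np.arctan2(v[1],v[0]) for v in e]
    e2=[W[0]-W[1],W[3]-W[2]]; yaw+=[np.arctan2(v[1],v[0])-np.pi/2 for v in e2]
    print(n,c.round(4),np.round(yaw,3),np.mean(yaw).round(3),[np.linalg.norm(v).round(3) for v in e+e2])
W=np.array([toworld(p,a,.022)[:2] for a in [(477,119),(603,99),(603,246),(487,263)]]);print(W.round(3),W.mean(0).round(4))
print([toworld(p,a,.003)[:2].round(3) for a in [(137,176),(413,166)]])
for u in [(153,105),(263,103),(374,89)]: print(toworld(p,u,.085)[:2].round(3))
print(toworld(p,(303,225),.025)[:2],toworld(p,(165,233),.025)[:2],toworld(p,(303,237),.09)[:2])
E
```

```text
far [0.5597 0.065 ] [-0.305 -0.199 -0.135 -0.177] -0.204 [np.float64(0.045), np.float64(0.046), np.float64(0.042), np.float64(0.046)]
mid [ 0.5647 -0.0487] [0.157 0.183 0.131 0.159] 0.158 [np.float64(0.044), np.float64(0.043), np.float64(0.043), np.float64(0.044)]
near [ 0.5787 -0.1673] [0.203 0.232 0.131 0.186] 0.188 [np.float64(0.046), np.float64(0.044), np.float64(0.043), np.float64(0.044)]
[[ 0.552 -0.302]
 [ 0.575 -0.451]
 [ 0.393 -0.481]
 [ 0.37  -0.332]] [ 0.4724 -0.3913]
[array([0.481, 0.127]), array([ 0.495, -0.231])]
[0.562 0.068]
[ 0.564 -0.049]
[ 0.579 -0.167]
[ 0.42105398 -0.08949895] [0.41034276 0.08852246] [ 0.41962923 -0.09114061]
```

View pics/w1z.png

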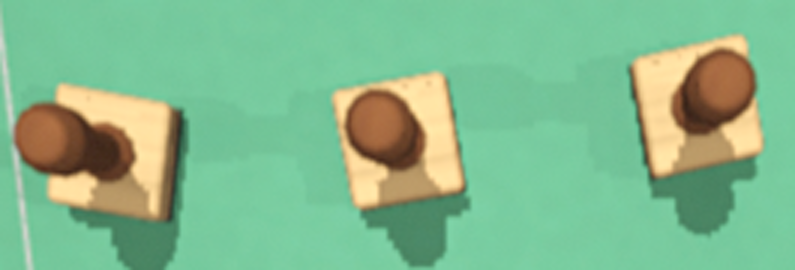

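Request:
apply_moves --motion '[{"x": 0.01, "y": 0.036, "z": -0.04, "ax": 0, "ay": 0, "az": -0.04, "fingers": 1}, {"x": 0.02, "y": 0.072, "z": -0.08, "ax": 0, "ay": 0, "az": -0.08, "fingers": 1}, {"x": 0.03, "y": 0.108, "z": -0.12, "ax": 0, "ay": 0, "az": -0.12, "fingers": 1}, {"x": 0.04, "y": 0.144, "z": -0.16, "ax": 0, "ay": 0, "az": -0.16, "fingers": 1}, {"x": 0.05, "y": 0.18, "z": -0.2, "ax": 0, "ay": 0, "az": -0.2, "fingers": 1}]'

```text
time_s: 2.48
position: [0.507, 0.0754, 0.1908]
eef_rot: [-2.116, 0.214, 2.115]
force: [0.9, 0.8, 0.5]
finger_gap: 0.0009
```

Request:
apply_moves --motion '[{"x": 0, "y": 0, "z": 0, "ax": 0, "ay": 0, "az": 0, "fingers": 1}, {"x": 0, "y": 0, "z": 0, "ax": 0, "ay": 0, "az": 0, "fingers": 1}]'

```text
time_s: 2.72
position: [0.507, 0.0746, 0.1924]
eef_rot: [-2.117, 0.211, 2.116]
force: [-0.7, -0.1, 0.5]
finger_gap: 0.0002
```

Request:
apply_moves --motion '[{"x": 0, "y": 0.002, "z": -0.04, "ax": 0, "ay": 0, "az": 0, "fingers": 1}, {"x": 0, "y": 0.002, "z": -0.08, "ax": 0, "ay": 0, "az": 0, "fingers": 1}, {"x": 0, "y": 0.002, "z": -0.114, "ax": 0, "ay": 0, "az": 0, "fingers": 1}, {"x": 0, "y": 0.002, "z": -0.114, "ax": 0, "ay": 0, "az": 0, "fingers": 1}]'

```text
time_s: 3.22
position: [0.506, 0.0765, 0.0774]
eef_rot: [-2.114, 0.213, 2.119]
force: [0.6, 0.6, -0.3]
finger_gap: 0.0009
```

```bash
python3 - <<'E'
from h import *
print(readout.get_obs()['position'])
snap('side','side2'); im=cv2.imread('pics/side2.png'); cv2.imwrite('pics/side2z.png',cv2.resize(im[150:300,200:400],None,fx=4,fy=4))
E
```

```text
[0.50600428 0.07646409 0.07743641]
```

View pics/side2z.png

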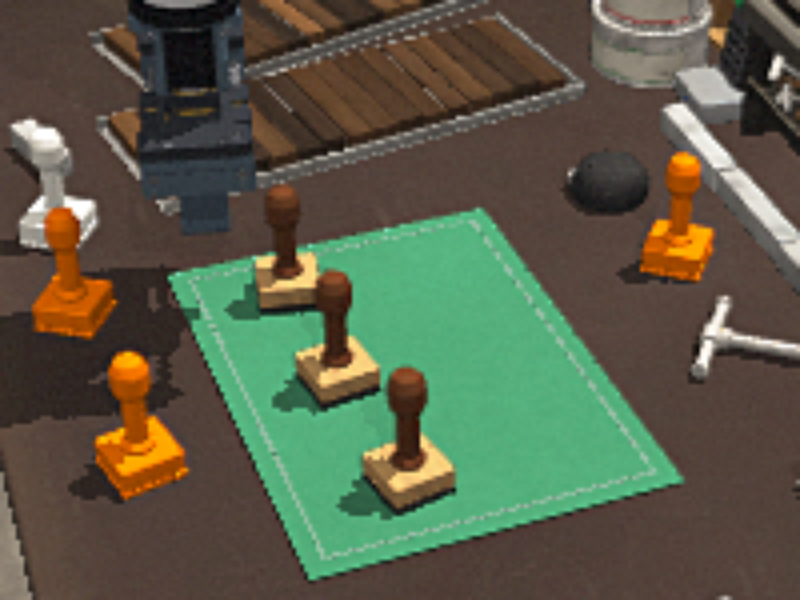

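The closed fingertips (205,225) are just behind the far stamp's knob (283,205). Pushing.

Request:
apply_moves --motion '[{"x": 0.016, "y": -0.003, "z": 0, "ax": 0, "ay": 0, "az": 0, "fingers": 1}, {"x": 0.028, "y": -0.006, "z": 0, "ax": 0, "ay": 0, "az": 0, "fingers": 1}, {"x": 0.04, "y": -0.008, "z": 0, "ax": 0, "ay": 0, "az": 0, "fingers": 1}, {"x": 0.052, "y": -0.01, "z": 0, "ax": 0, "ay": 0, "az": 0, "fingers": 1}, {"x": 0.064, "y": -0.013, "z": 0, "ax": 0, "ay": 0, "az": 0, "fingers": 1}]'

```text
time_s: 3.9
position: [0.5714, 0.0647, 0.0779]
eef_rot: [-2.117, 0.21, 2.117]
force: [0.0, 1.2, -0.1]
finger_gap: 0.0006
```

Request:
apply_moves --motion '[{"x": 0.012, "y": -0.002, "z": 0, "ax": 0, "ay": 0, "az": 0, "fingers": 1}, {"x": 0.02, "y": -0.004, "z": 0, "ax": 0, "ay": 0, "az": 0, "fingers": 1}, {"x": 0.02, "y": -0.004, "z": 0, "ax": 0, "ay": 0, "az": 0, "fingers": 1}]'

```text
time_s: 4.28
position: [0.591, 0.0607, 0.0778]
eef_rot: [-2.117, 0.211, 2.117]
force: [-0.4, -0.4, 0.1]
finger_gap: 0.0004
```

```bash
python3 - <<'E'
from h import *
print(readout.get_obs()['position'])
snap('side','side3'); im=cv2.imread('pics/side3.png'); cv2.imwrite('pics/side3z.png',cv2.resize(im[150:300,200:400],None,fx=4,fy=4))
E
```

```text
[0.59101395 0.06067829 0.07780865]
```

View pics/side3z.png

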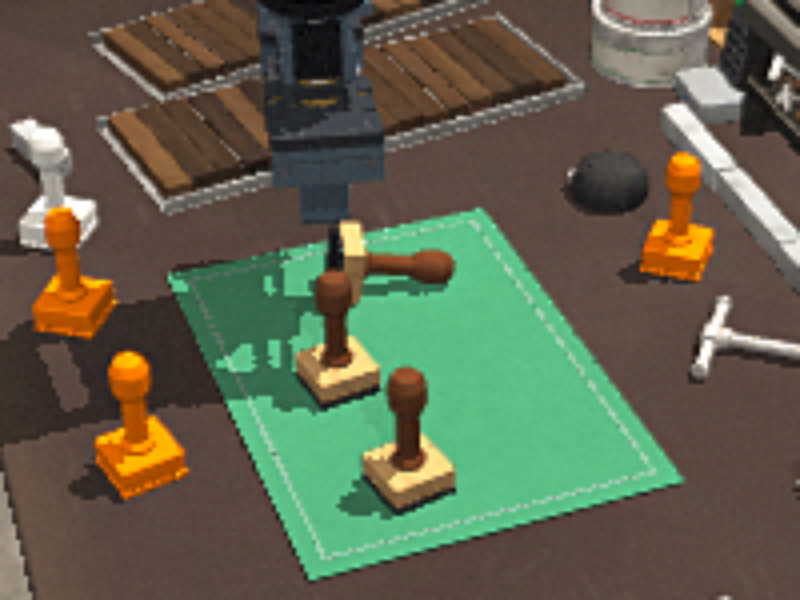

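The far stamp lies on its side (335–450, 265) and its sole looks black. Next is the middle one.

Request:
apply_moves --motion '[{"x": -0.01, "y": 0, "z": 0.045, "ax": 0, "ay": 0, "az": 0.07, "fingers": 1}, {"x": -0.04, "y": -0.04, "z": 0.045, "ax": 0, "ay": 0, "az": 0.14, "fingers": 1}, {"x": -0.08, "y": -0.08, "z": 0.045, "ax": 0, "ay": 0, "az": 0.21, "fingers": 1}, {"x": -0.08, "y": -0.118, "z": 0.045, "ax": 0, "ay": 0, "az": 0.28, "fingers": 1}, {"x": -0.08, "y": -0.118, "z": 0.045, "ax": 0, "ay": 0, "az": 0.355, "fingers": 1}]'

```text
time_s: 4.95
position: [0.5099, -0.0589, 0.1231]
eef_rot: [2.14, 0.168, -2.139]
force: [-0.4, -0.5, 0.2]
finger_gap: 0.0005
```

Request:
apply_moves --motion '[{"x": 0, "y": 0, "z": -0.03, "ax": 0, "ay": 0, "az": 0, "fingers": 1}, {"x": 0, "y": 0, "z": -0.045, "ax": 0, "ay": 0, "az": 0, "fingers": 1}, {"x": 0, "y": 0, "z": -0.045, "ax": 0, "ay": 0, "az": 0, "fingers": 1}]'

```text
time_s: 5.32
position: [0.5097, -0.0569, 0.077]
eef_rot: [2.138, 0.169, -2.142]
force: [-0.2, 0.4, -0.3]
finger_gap: 0.0005
```

Request:
apply_moves --motion '[{"x": 0.016, "y": 0.002, "z": 0.001, "ax": 0, "ay": 0, "az": 0, "fingers": 1}, {"x": 0.028, "y": 0.004, "z": 0.001, "ax": 0, "ay": 0, "az": 0, "fingers": 1}, {"x": 0.04, "y": 0.006, "z": 0.001, "ax": 0, "ay": 0, "az": 0, "fingers": 1}, {"x": 0.052, "y": 0.008, "z": 0.001, "ax": 0, "ay": 0, "az": 0, "fingers": 1}, {"x": 0.064, "y": 0.01, "z": 0.001, "ax": 0, "ay": 0, "az": 0, "fingers": 1}]'

```text
time_s: 5.95
position: [0.5755, -0.047, 0.0789]
eef_rot: [2.14, 0.168, -2.14]
force: [-0.1, 0.2, -0.6]
finger_gap: 0.0007
```

Request:
apply_moves --motion '[{"x": 0.012, "y": 0.002, "z": 0, "ax": 0, "ay": 0, "az": 0, "fingers": 1}, {"x": 0.02, "y": 0.003, "z": 0, "ax": 0, "ay": 0, "az": 0, "fingers": 1}, {"x": 0.02, "y": 0.003, "z": 0, "ax": 0, "ay": 0, "az": 0, "fingers": 1}]'

```text
time_s: 6.32
position: [0.5951, -0.0442, 0.0788]
eef_rot: [2.14, 0.168, -2.14]
force: [0.4, 0.1, -0.2]
finger_gap: 0.0006
```

```bash
python3 - <<'E'
from h import *
print(readout.get_obs()['position'])
snap('side','side4'); im=cv2.imread('pics/side4.png'); cv2.imwrite('pics/side4z.png',cv2.resize(im[150:300,200:400],None,fx=4,fy=4))
E
```

```text
[ 0.59506613 -0.04417122  0.07884513]
```

View pics/side4z.png

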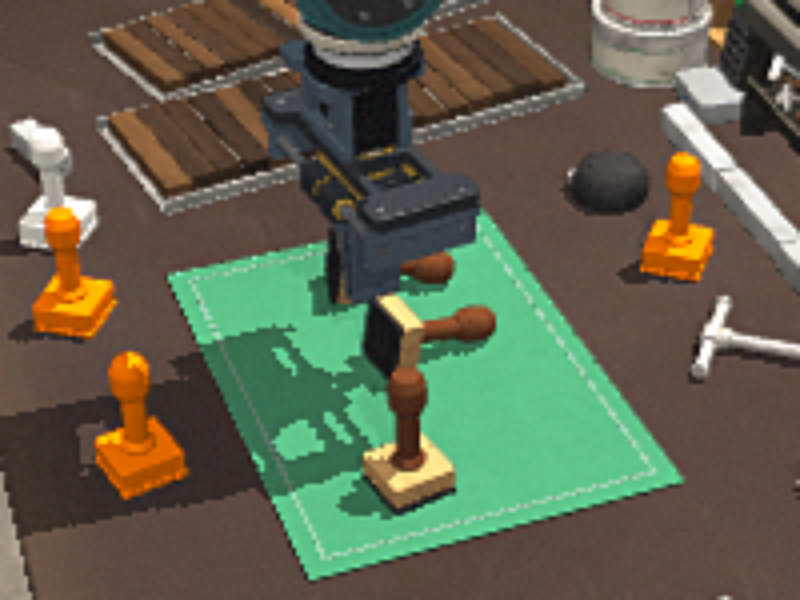

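The middle stamp is down, sole black (380,335). Now the near one.

Request:
apply_moves --motion '[{"x": -0.01, "y": 0, "z": 0.045, "ax": 0, "ay": 0, "az": 0, "fingers": 1}, {"x": -0.04, "y": -0.04, "z": 0.045, "ax": 0, "ay": 0, "az": 0.02, "fingers": 1}, {"x": -0.07, "y": -0.08, "z": 0.045, "ax": 0, "ay": 0, "az": 0.04, "fingers": 1}, {"x": -0.07, "y": -0.135, "z": 0.045, "ax": 0, "ay": 0, "az": 0.04, "fingers": 1}, {"x": -0.07, "y": -0.135, "z": 0.045, "ax": 0, "ay": 0, "az": 0.04, "fingers": 1}]'

```text
time_s: 7.0
position: [0.5241, -0.1819, 0.1242]
eef_rot: [2.12, 0.205, -2.119]
force: [0.0, 0.9, 0.2]
finger_gap: 0.0004
```

Request:
apply_moves --motion '[{"x": 0, "y": 0, "z": -0.03, "ax": 0, "ay": 0, "az": 0, "fingers": 1}, {"x": 0, "y": 0, "z": -0.045, "ax": 0, "ay": 0, "az": 0, "fingers": 1}, {"x": 0, "y": 0, "z": -0.045, "ax": 0, "ay": 0, "az": 0, "fingers": 1}]'

```text
time_s: 7.38
position: [0.5238, -0.1784, 0.078]
eef_rot: [2.116, 0.211, -2.12]
force: [-0.7, -0.6, -0.5]
finger_gap: 0.0005
```

Request:
apply_moves --motion '[{"x": 0.016, "y": 0.003, "z": 0.001, "ax": 0, "ay": 0, "az": 0, "fingers": 1}, {"x": 0.028, "y": 0.005, "z": 0.001, "ax": 0, "ay": 0, "az": 0, "fingers": 1}, {"x": 0.04, "y": 0.008, "z": 0.001, "ax": 0, "ay": 0, "az": 0, "fingers": 1}, {"x": 0.052, "y": 0.01, "z": 0.001, "ax": 0, "ay": 0, "az": 0, "fingers": 1}, {"x": 0.064, "y": 0.013, "z": 0.001, "ax": 0, "ay": 0, "az": 0, "fingers": 1}]'

```text
time_s: 8.0
position: [0.5895, -0.166, 0.0799]
eef_rot: [2.118, 0.209, -2.118]
force: [0.2, 0.2, 0.4]
finger_gap: 0.0005
```

Request:
apply_moves --motion '[{"x": 0.012, "y": 0.002, "z": 0, "ax": 0, "ay": 0, "az": 0, "fingers": 1}, {"x": 0.02, "y": 0.004, "z": 0, "ax": 0, "ay": 0, "az": 0, "fingers": 1}, {"x": 0.02, "y": 0.004, "z": 0, "ax": 0, "ay": 0, "az": 0, "fingers": 1}]'

```text
time_s: 8.38
position: [0.609, -0.1621, 0.0798]
eef_rot: [2.118, 0.209, -2.118]
force: [-0.2, 0.1, 0.8]
finger_gap: -0.0
```

Request:
apply_moves --motion '[{"x": -0.05, "y": 0, "z": 0.04, "ax": 0, "ay": 0, "az": 0, "fingers": 0}, {"x": -0.09, "y": 0.02, "z": 0.08, "ax": 0, "ay": 0, "az": 0, "fingers": 0}, {"x": -0.09, "y": 0.03, "z": 0.14, "ax": 0, "ay": 0, "az": 0, "fingers": 0}, {"x": -0.09, "y": 0.03, "z": 0.2, "ax": 0, "ay": 0, "az": 0, "fingers": 0}, {"x": -0.09, "y": 0.03, "z": 0.2, "ax": 0, "ay": 0, "az": 0, "fingers": 0}]'

```text
time_s: 9.0
position: [0.5203, -0.1328, 0.2848]
eef_rot: [2.124, 0.206, -2.109]
force: [-0.4, -0.1, -0.3]
finger_gap: 0.0476
```

```bash
python3 - <<'E'
from h import *
o=readout.get_obs();print(o['position'],o['eef_rot'])
for n in ['wrist','side']: snap(n,n+'5')
im=cv2.imread('pics/side5.png'); cv2.imwrite('pics/side5z.png',cv2.resize(im[150:300,200:400],None,fx=4,fy=4))
E
```

```text
[ 0.52027531 -0.13275791  0.28476392] [ 2.12423678  0.20581506 -2.10897146]
```

View pics/side5z.png

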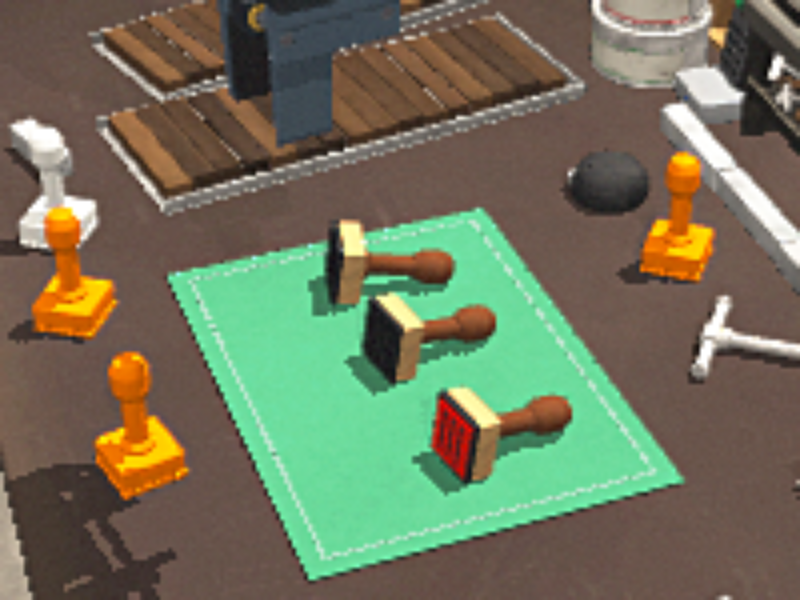

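View pics/wrist5.png

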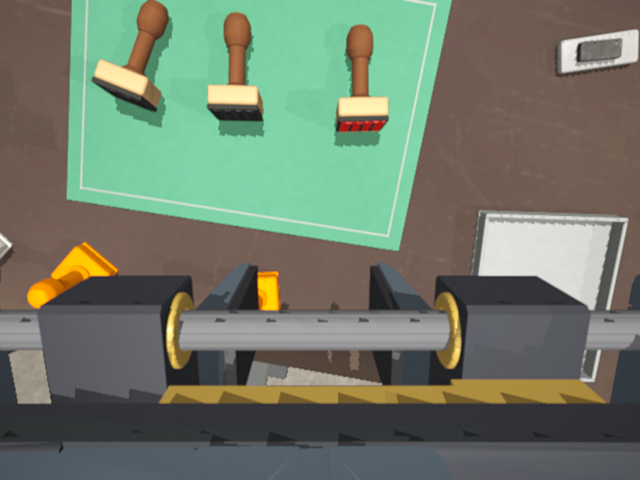

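All three lie on their sides; the near one is red (455,437 in the zoomed side view, 363,110 in the wrist view), the other two black. Locating the grasp.

```bash
python3 - <<'E'
from h import *
p=load('wrist5')
a=[toworld(p,u,.048)[:2] for u in [(338,98),(387,98)]]
b=[toworld(p,u,.052)[:2] for u in [(338,121),(388,121)]]
k=toworld(p,(360,38),.016)[:2]
print(np.round(a,4),np.round(b,4),k.round(4))
c=(np.mean(a,0)+np.mean(b,0))/2; d=k-c; print(c,np.linalg.norm(d),np.arctan2(d[1],d[0]))
e=a[0]-a[1]; print('yaw from edge',np.arctan2(e[1],e[0])-np.pi/2, np.linalg.norm(e))
o=readout.get_obs(); print(R.from_rotvec(o['eef_rot']).as_matrix().round(3))
print(toworld(load('side5'),(200+480/4,150+393/4),.05))
E
```

```text
[[ 0.628  -0.1316]
 [ 0.6366 -0.1747]] [[ 0.6084 -0.1356]
 [ 0.6172 -0.1796]] [ 0.688  -0.1419]
[ 0.62256174 -0.15538841] 0.06681267620366707 0.20402981893001984
yaw from edge 0.19656462589620416 0.04393111244169913
[[ 0.001  0.195 -0.981]
 [-0.    -0.981 -0.195]
 [-1.     0.    -0.001]]
[ 0.63699651 -0.1504989   0.05      ]
```

Request:
apply_moves --motion '[{"x": 0.03, "y": -0.007, "z": -0.03, "ax": 0, "ay": 0, "az": 0, "fingers": 0}, {"x": 0.06, "y": -0.014, "z": -0.07, "ax": 0, "ay": 0, "az": 0, "fingers": 0}, {"x": 0.1, "y": -0.023, "z": -0.11, "ax": 0, "ay": 0, "az": 0, "fingers": 0}, {"x": 0.1, "y": -0.023, "z": -0.16, "ax": 0, "ay": 0, "az": 0, "fingers": 0}, {"x": 0.1, "y": -0.023, "z": -0.18, "ax": 0, "ay": 0, "az": 0, "fingers": 0}]'

```text
time_s: 9.72
position: [0.6158, -0.1545, 0.0953]
eef_rot: [2.112, 0.212, -2.126]
force: [-0.2, -0.3, 0.1]
finger_gap: 0.0911
```

```bash
python3 - <<'E'
from h import *
o=readout.get_obs();print(o['position'],o['finger_gap'])
for n in ['wrist','side']: snap(n,n+'6')
E
```

```text
[ 0.61584393 -0.15453222  0.09534991] 0.0910604885339088
```

View pics/wrist6.png

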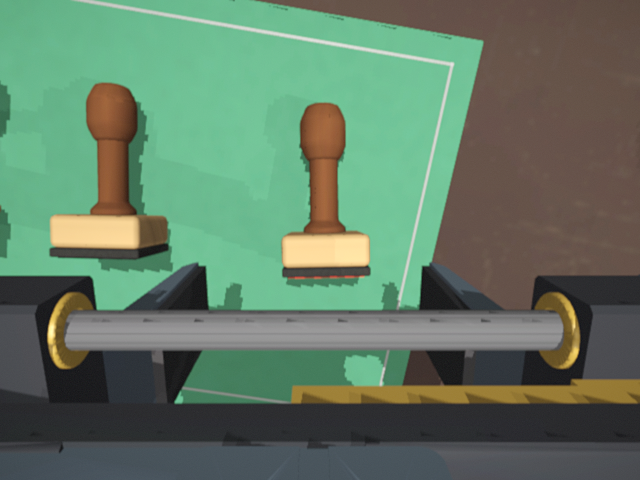

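The base is at (326,255), a bit right of the jaw mid-line at 314. Re-measuring from here.

```bash
python3 - <<'E'
from h import *
p=load('wrist6'); T=p['pose']; print(T.round(4))
a=[toworld(p,u,.048)[:2] for u in [(284,236),(368,236)]]
b=[toworld(p,u,.052)[:2] for u in [(283,268),(369,268)]]
c=(np.mean(a,0)+np.mean(b,0))/2
k=toworld(p,(322,135),.016)[:2]
print(np.round(a,4),np.round(b,4),c,k)
im=cv2.imread('pics/side6.png'); cv2.imwrite('pics/side6z.png',cv2.resize(im[150:300,200:400],None,fx=4,fy=4))
E
```

```text
[[ 0.1952  0.9514  0.2381  0.6809]
 [-0.9808  0.1905  0.0428 -0.1405]
 [-0.0047 -0.2418  0.9703  0.2562]
 [ 0.      0.      0.      1.    ]]
[[ 0.632  -0.1339]
 [ 0.6404 -0.1759]] [[ 0.6164 -0.1366]
 [ 0.625  -0.1795]] [ 0.62845087 -0.15645646] [ 0.68505343 -0.14336104]
```

View pics/side6z.png

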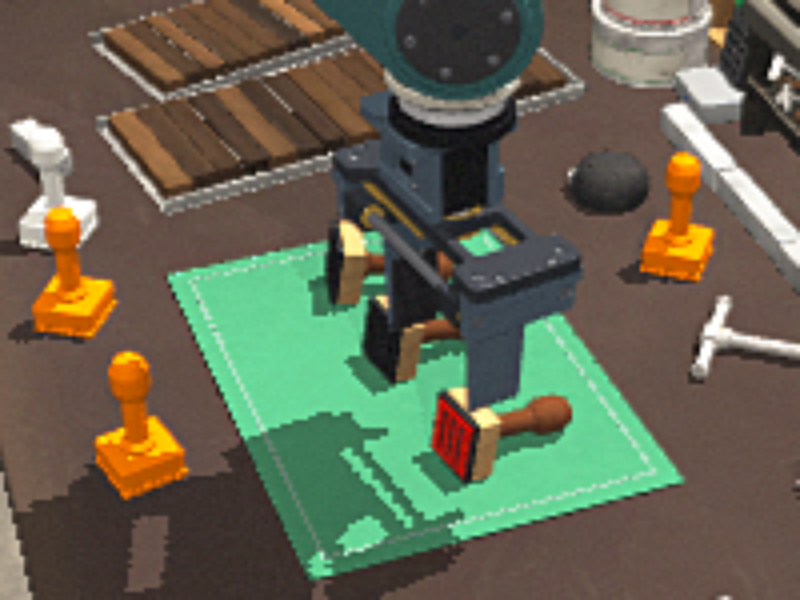

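Request:
apply_moves --motion '[{"x": 0.009, "y": -0.003, "z": -0.03, "ax": 0, "ay": 0, "az": 0, "fingers": 0}, {"x": 0.009, "y": -0.003, "z": -0.06, "ax": 0, "ay": 0, "az": 0, "fingers": 0}, {"x": 0.009, "y": -0.003, "z": -0.079, "ax": 0, "ay": 0, "az": 0, "fingers": 0}, {"x": 0.009, "y": -0.003, "z": -0.079, "ax": 0, "ay": 0, "az": 0, "fingers": 0}]'

```text
time_s: 10.32
position: [0.6272, -0.1581, 0.0209]
eef_rot: [2.117, 0.209, -2.119]
force: [0.0, -0.2, 0.1]
finger_gap: 0.0908
```

Request:
apply_moves --grip_force 20 --motion '[{"x": 0, "y": 0, "z": 0, "ax": 0, "ay": 0, "az": 0, "fingers": 0.4}, {"x": 0, "y": 0, "z": 0, "ax": 0, "ay": 0, "az": 0, "fingers": 0.6}, {"x": 0, "y": 0, "z": 0, "ax": 0, "ay": 0, "az": 0, "fingers": 1}, {"x": 0, "y": 0, "z": 0, "ax": 0, "ay": 0, "az": 0, "fingers": 1}, {"x": 0, "y": 0, "z": 0, "ax": 0, "ay": 0, "az": 0, "fingers": 1}]'

```text
time_s: 10.95
position: [0.6276, -0.1582, 0.021]
eef_rot: [2.118, 0.209, -2.118]
force: [-0.2, 0.1, 1.2]
finger_gap: 0.046
```

Gripped at 46 mm, the base width. Lifting.

Request:
apply_moves --motion '[{"x": 0, "y": 0, "z": 0.02, "ax": 0, "ay": 0, "az": 0, "fingers": 1}, {"x": 0, "y": 0, "z": 0.05, "ax": 0, "ay": 0, "az": 0, "fingers": 1}, {"x": 0, "y": 0, "z": 0.1, "ax": 0, "ay": 0, "az": 0, "fingers": 1}, {"x": -0.03, "y": -0.04, "z": 0.1, "ax": 0, "ay": 0, "az": 0, "fingers": 1}, {"x": -0.06, "y": -0.08, "z": 0.1, "ax": 0, "ay": 0, "az": 0, "fingers": 1}]'

```text
time_s: 11.58
position: [0.5674, -0.239, 0.1229]
eef_rot: [2.119, 0.209, -2.115]
force: [0.3, -0.2, -1.9]
finger_gap: 0.0462
```

Request:
apply_moves --motion '[{"x": -0.03, "y": -0.04, "z": 0, "ax": 0, "ay": 0, "az": -0.03, "fingers": 1}, {"x": -0.06, "y": -0.08, "z": 0, "ax": 0, "ay": 0, "az": -0.03, "fingers": 1}, {"x": -0.09, "y": -0.12, "z": 0, "ax": 0, "ay": 0, "az": -0.03, "fingers": 1}, {"x": -0.132, "y": -0.159, "z": 0, "ax": 0, "ay": 0, "az": -0.03, "fingers": 1}, {"x": -0.132, "y": -0.159, "z": 0, "ax": 0, "ay": 0, "az": -0.03, "fingers": 1}]'

```text
time_s: 12.2
position: [0.4335, -0.3993, 0.122]
eef_rot: [2.136, 0.174, -2.136]
force: [0.8, 0.8, -1.6]
finger_gap: 0.046
```

```bash
python3 - <<'E'
from h import *
o=readout.get_obs();print(o['position'],o['finger_gap'],o['eef_rot'])
for n in ['wrist','side']: snap(n,n+'7')
E
```

```text
[ 0.43347814 -0.39929076  0.1220415 ] 0.0460224104034285 [ 2.13628445  0.17405586 -2.1357304 ]
```

View pics/wrist7.png

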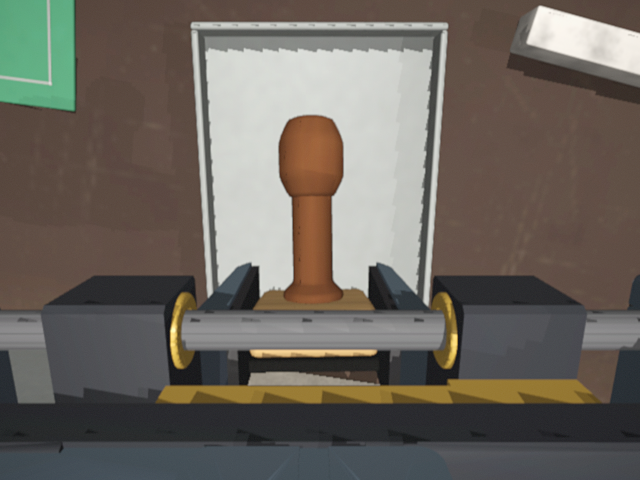

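View pics/side7.png

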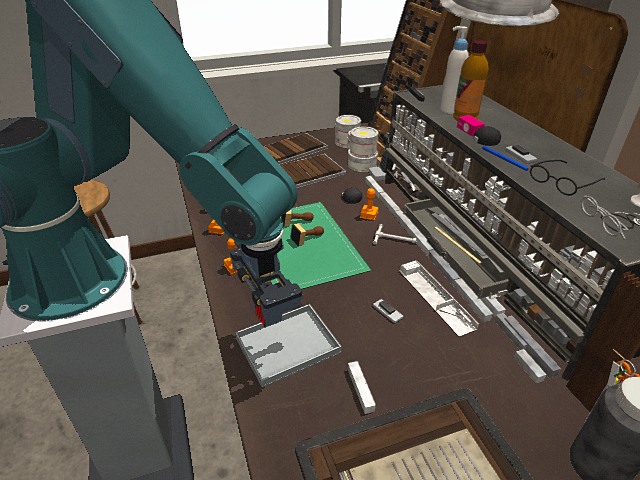

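The stamp is held over the tray, handle along its long side at about (312,200) in the wrist view, tray walls at 200 and 440. Lowering and releasing.

Request:
apply_moves --motion '[{"x": 0.003, "y": 0, "z": -0.03, "ax": 0, "ay": 0, "az": 0, "fingers": 1}, {"x": 0.003, "y": 0, "z": -0.06, "ax": 0, "ay": 0, "az": 0, "fingers": 1}, {"x": 0.003, "y": 0, "z": -0.08, "ax": 0, "ay": 0, "az": 0, "fingers": 1}, {"x": 0.003, "y": 0, "z": -0.09, "ax": 0, "ay": 0, "az": 0, "fingers": 1}, {"x": 0.003, "y": 0, "z": -0.097, "ax": 0, "ay": 0, "az": 0, "fingers": 1}]'

```text
time_s: 12.92
position: [0.439, -0.3972, 0.0239]
eef_rot: [2.134, 0.179, -2.134]
force: [-0.1, 0.3, -2.0]
finger_gap: 0.0461
```

Request:
apply_moves --motion '[{"x": 0, "y": 0, "z": 0, "ax": 0, "ay": 0, "az": 0, "fingers": 1}, {"x": 0, "y": 0, "z": 0, "ax": 0, "ay": 0, "az": 0, "fingers": 0.25}, {"x": 0, "y": 0, "z": 0, "ax": 0, "ay": 0, "az": 0, "fingers": 0.25}, {"x": 0, "y": 0, "z": 0, "ax": 0, "ay": 0, "az": 0, "fingers": 0.25}]'

```text
time_s: 13.42
position: [0.4387, -0.3974, 0.0243]
eef_rot: [2.135, 0.178, -2.134]
force: [-0.1, -0.3, 0.3]
finger_gap: 0.0678
```

```bash
python3 - <<'E'
from h import *
o=readout.get_obs();print(o['position'],o['finger_gap'],o['force'])
for n in ['wrist']: snap(n,n+'8')
E
```

```text
[ 0.43873969 -0.39737665  0.02425693] 0.0677966593638353 [-0.12880295 -0.25269889  0.34171788]
```

View pics/wrist8.png

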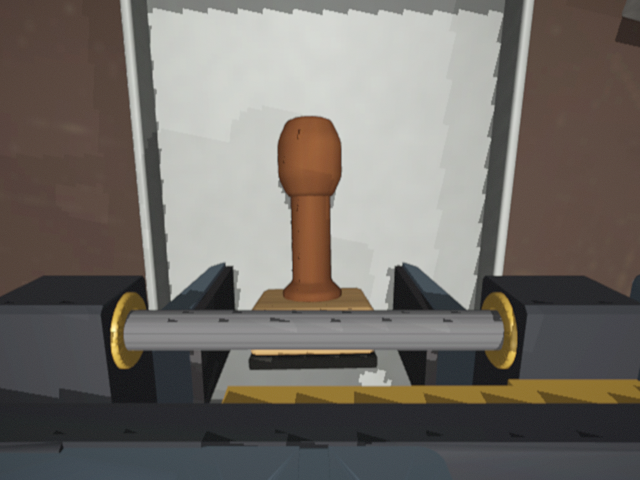

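Fingers are clear on both sides of the base. Retracting upward.

Request:
apply_moves --motion '[{"x": 0, "y": 0, "z": 0.03, "ax": 0, "ay": 0, "az": 0, "fingers": 0.25}, {"x": 0, "y": 0, "z": 0.08, "ax": 0, "ay": 0, "az": 0, "fingers": 0.25}, {"x": 0, "y": 0, "z": 0.14, "ax": 0, "ay": 0, "az": 0, "fingers": 0.25}, {"x": 0, "y": 0, "z": 0.2, "ax": 0, "ay": 0, "az": 0, "fingers": 0.25}, {"x": 0, "y": 0, "z": 0.24, "ax": 0, "ay": 0, "az": 0, "fingers": 0.25}]'

```text
time_s: 14.1
position: [0.4389, -0.3975, 0.2672]
eef_rot: [2.135, 0.176, -2.131]
force: [0.1, -0.4, -0.7]
finger_gap: 0.0684
```

Request:
apply_moves --motion '[{"x": 0, "y": 0, "z": 0.05, "ax": 0, "ay": 0, "az": 0, "fingers": 0.25}, {"x": 0, "y": 0, "z": 0.05, "ax": 0, "ay": 0, "az": 0, "fingers": 0.25}]'

```text
time_s: 14.35
position: [0.4398, -0.3984, 0.3181]
eef_rot: [2.137, 0.173, -2.127]
force: [0.1, 0.8, -1.0]
finger_gap: 0.0683
```

```bash
python3 - <<'E'
from h import *
o=readout.get_obs();print(o['position'],o['finger_gap'],o['force'])
for n in ['side','wrist']: snap(n,n+'9')
im=cv2.imread('pics/side9.png'); cv2.imwrite('pics/side9z.png',cv2.resize(im[190:420,200:420],None,fx=2.6,fy=2.6))
E
```

```text
[ 0.43977459 -0.3983763   0.3181357 ] 0.06827349398207563 [ 0.10296958  0.7647818  -0.96435001]
```

View pics/side9z.png

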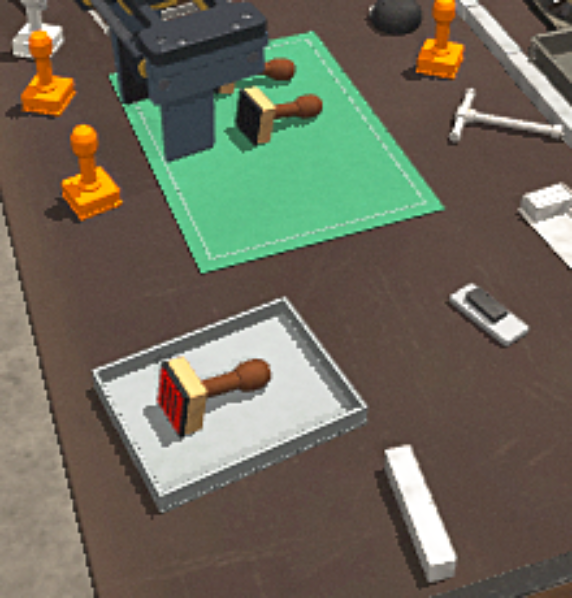

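View pics/wrist9.png

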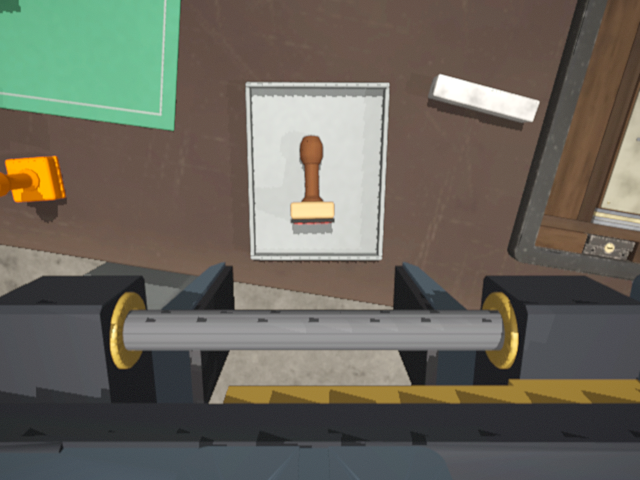

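The red stamp lies on its side in the middle of the tray (312,180 in the wrist view). Both black ones are still on the mat, the pad and bar are undisturbed, and the robot is clear. Handing in.

```bash
python3 -c "
from plant import order
print(order.finish_job())"
```

```text
the job is handed in; nothing more can be done
None
```

I tipped all three stamps over away from the robot. The one nearest the tray had the red underside, so I picked it up by its base and laid it on its side in the middle of the grey tray. I handed the job in at about 14.5 s.

- **Checks that passed:** The last pictures show the red stamp lying inside the tray walls, about level, and the two black-soled stamps on their sides on the mat. The farther black one was partly hidden by the gripper in the last view, but an earlier view showed it clearly. The stamp pad and the long metal bar look unmoved, and the gripper was about 0.3 m above the table, touching nothing.
- **Not checked:** I did not look specifically at the short metal bar, but the arm did not work in its area.
- **Disagreements:** My first fit of the stamp poses was off by up to 3 pixels, and one tray corner was misread. I replaced both with wrist-camera measurements. My two estimates of where to grip the base differed by about 6 mm; I used the closer one, and the grip closed at the expected 46 mm. My first move calls were refused because some keys were missing; nothing moved.

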